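Open the machine's flap and snap the coupling on

TASK

Pry up the closed flap of the kitchen machine with the palette knife's blade in the slot under its front lip until it springs open, then lay the knife back down flat on the table, clear of the machine. Push the black coupling cap down over the machine's spindle until it clicks, and keep pressing after the click so that the sprung plate under it stays pushed at least halfway down (about 10 N): finish like that, still gripping and pressing the cap, flap open. Leave everything else where it stands.

Things in the scene. Friction and masses are not known exactly. Their poses are not given: they have to be found in the camera images.
- machine: White and grey motor base of a kitchen machine, fixed to the table, 164 x 134 mm, deck 66 mm high. Origin on the table on the axis of the drive spindle, z up; +x points from its front (ledge, dial, switch) to its back (hinge), +y to its left. Under the flap is a round well 60 mm wide, floor at z = 26 mm, with the steel spindle in it.
- spindle_top (a point): Centre of the spindle's top, 60 mm above the machine's origin, axes as the machine's. The spindle is 18 mm thick up to z = 54 mm, then tapers to 10 mm. Four spring balls stand out of its side at z = 45.5 mm, to a radius of 13 mm.
- slot (a point): Middle of the mouth of the pry slot under the front lip of the closed flap; axes as the machine's (+x goes into the slot). The slot is 8 mm high (4 mm above and below this point), 17 mm deep, 84 mm wide; its floor runs on 8 mm in front of the lip as a ledge.
- cover_hinge (a point): Middle of the flap's hinge axis, which runs along the machine's y, 45 mm behind the spindle axis and 60 mm above the table.
- cover (a joint): Angle in rad of the plain metal flap (102 x 84 x 5 mm, hinged at the back, closed underside 66 mm above the table) over the well: 0 shut, 1.8 fully open. Below about 0.35 rad (lip raised 35 mm) it falls shut; past that a spring swings it fully open and holds it, in about 2 s. Lifting the lip takes under 1 N.
- drive_plate (a joint): How far in m the flat sprung plate round the spindle's foot (48 mm wide, top at z = 36 mm) is pressed down: 0 free, 0.006 at its stop. It takes 5 N to start and 14 N at the stop.
- cap: Black coupling cap, 60 g, standing mouth down on the table: round skirt 40 mm across, 40 mm high, hollow and open below, with a stem 22 mm across and 34 mm long on top (74 mm high in all). Origin at the centre of its open underside, z up. The mouth is 21 mm wide (a lip 3 mm high; above it 30 mm wide and 36 mm deep).
- cap_stem (a point): On the cap's axis, where to grip the stem, 63 mm above its underside. Pushed down over the spindle, the cap's underside meets the balls at z = 50 mm; about 8 to 15 N take it past them, and it snaps free at about 43 mm; it reaches the sprung plate at 36 mm and is at 30 mm with the plate fully down.
- knife: Palette knife lying on the table: wooden handle 90 x 20 x 18 mm, thin steel blade 75 mm long, 18 mm wide, 2.5 mm thick with a round end; 70 g. Origin at the underside of the handle's middle, z up, +x towards the blade. The blade's middle plane is 9.25 mm above the origin.
- knife_tip (a point): End of the knife's blade, in its middle plane, 120 mm from the knife's origin; axes as the knife's.
- fruit_basket: Bystander, leave alone: wire basket of fruit, 276 mm across, 155 high. Origin under its middle.
- canister: Bystander, leave alone: round ceramic storage jar with flowers and a loop on its lid, 113 mm across, 158 high. Origin under its middle.
- dressing_bottle: Bystander, leave alone: glass dressing bottle with steel pourer, 70 mm across, 266 high. Origin under its middle.
- cereal_box: Bystander, leave alone: upright cereal box, 74 x 186 x 261 mm. Origin under its middle.
- mug: Bystander, leave alone: two-tone mug, 90 mm across, 105 high. Origin under its middle.
- jam_jar: Bystander, leave alone: jam jar with lid, 64 mm across, 87 high. Origin under its middle.
- spice_jar: Bystander, leave alone: spice jar, 42 mm across, 106 high. Origin under its middle.
- garlic: Bystander, leave alone: bulb of garlic, 60 mm across. Origin under its middle.
There are look-alikes about, which are no part of the job. There is more than one size of the knife; the job needs the largest.

How it is judged (in metres and radians):
On the way, in this order (a step that is already met when the one before it is completed fails the run):
1. the flap is raised by the knife, the fingers not touching the machine (value of joint cover above 0.15 rad and contact force between knife and machine above 0.02 N and contact force between the fingers and machine below 0.02 N), for 0.05 s.
2. the flap has sprung open (value of joint cover above 1.5 rad), for 0.2 s.
3. the cap has snapped past the balls of the spindle, in the gripper (z of cap in the frame of machine below 0.0385 m and horizontal distance between cap and machine below 0.004 m and angle between cap's own z axis and vertical below 0.12 rad and contact force between the fingers and cap above 1 N), for 0.1 s.
At the end, for the whole second after the job is handed in: Cap on the spindle (within 4 mm, 0.12 rad), underside below 34.5 mm, over 1 N from the fingers, sprung plate at least 2 mm down; flap past 1.5 rad; knife still and level (0.17 rad) on the table (origin below 20 mm), not touching the machine, over 80 mm from the spindle (z of cap in the frame of machine below 0.0345 m and horizontal distance between cap and machine below 0.004 m and angle between cap's own z axis and vertical below 0.12 rad and contact force between the fingers and cap above 1 N and value of joint drive_plate above 0.002 m and value of joint cover above 1.5 rad and height (world z) of knife below 0.02 m and angle between knife's own x axis and vertical above 1.4 rad and linear speed of knife below 0.02 m/s and contact force between knife and machine below 0.02 N and horizontal distance between knife and machine above 0.08 m); the arm keeps its last pose, push and grip.
It fails at once if a bystander is pushed more than 30 mm (distance of any of fruit_basket, canister, dressing_bottle, cereal_box, mug, jam_jar, spice_jar, garlic from where it was at the start of the episode above 0.03 m).
It also fails if it takes over 64 s, if anything falls off the work surface, if the arm or the gripper's body presses on something with over 40 N, if the wrist force passes 120 N, or if a joint passes its speed limit or range.

ROBOT

A 6-joint arm with a two-finger parallel gripper is mounted at the origin on a cart in front of the work surface, level with it; the furniture and walls round the work are solid. World frame = base frame: x ahead of the robot, y to its left, z up, the work surface at z = 0. Lengths are in m, angles in degrees, forces in N, time in s.
With the tool pointing down it reaches from about 0.3 to 0.75 m from the base axis. Payload 8.5 kg.
Tool frame: the origin (TCP) lies at the very end of the fingers, on their centre line; the grasp point (between the pads) lies 19 mm behind it (env.hold_point_z is the distance from the TCP to the grasp point, in m); z points along the fingers, y is the line along which they close (so a half turn about z gives the same grasp; the last joint's range is limited). The gripper opens to 85 mm and grips with 20 to 120 N. Pads are 22 mm wide; open, the fingers measure 114 mm over their backs; the gripper's body (76 mm by 85 mm) begins 54 mm behind the grasp point. The pads swing forward as they close: fully open they stand 13 mm farther back than shut.
Start: joints at [-76.335, 21.807, 74.336, -0, 83.858, -12.336], TCP at [0.241, -0.494, 0.231] pointing down, gripper open.
Joint ranges: [-178.18, 178.18], [-50.72, 133.34], [12.68, 142.11], [-81.47, 261.47], [9.98, 163.14], [-165.26, 165.26]. Speed limits (degrees/s): [136.94, 136.94, 180, 180, 180, 180].

INTERFACE

Orientations are given as a 3x3 rotation matrix whose columns are the frame's x, y, z axes.
In Python, from rig import env, optics gives the robot as it stands.
- The arm moves only by the shell command python3 -m jog 'ROWS' [OPENING] [FORCE]. ROWS is JSON, a list of rows, each an object with "linear": the shift along the tool's x, y, z in units of 40 mm (1.0 is 40 mm), a list of three; "roll": the turn about the tool's z in units of 5 degrees (1.0 is 5 degrees). A call has 1 to 12 rows; each row shifts and turns the commanded pose from where the row before left it, along the tool's axes as they then stand; what a row does not reach is not made up. A row lasts 1/12 s, in which the tool goes at most 41.7 mm and 7.16 degrees, less where a joint would pass 70% of its speed; a pose out of reach is approached as far as the arm can. A call is refused whole if a number of a shift passes 1 or a number of a turn 1, either way. A call with a gripper value outside its range is refused whole. OPENING is the opening, from -1 (shut) to 1 (fully open), set as the call begins (- or left out, the last holds). The fingers move at their own pace and stop on an object; FORCE is the grip in N (left out, the last holds). Time passes only in rows, so rows that do not move let the fingers close. It gives the time, the measured TCP pose, the force, the opening and the grip force at its end, in the units of the state.
- env.observe(): the state, without advancing time (a new reading comes with each control period).
- optics.get_image(name): name is "scene" or "top"; returns the picture (400x640x3 uint8, red, green, blue); there is no depth.
- optics.calibration(name): a dict with "fov_y" (degrees; the focal length in pixels is half the picture's height over the tangent of half this angle, whatever the lens; pixels are square), "cx", "cy" (the principal point, pixels), "T" (4x4, takes a point from camera to world coordinates). Camera axes: x right, y down, z forward; pixel columns grow to the right and rows downward; lengths in m; the calibration is good to about 2 mm. A picture is of the moment at which its call begins. calibration takes no time and is no camera call.
- env.close_job(): hands the job in; it is judged then, once.
The state is a dict: "time_s": time; "q": joint angles; "qvel": joint speeds; "joint_efforts": joint torques, N m; "position": TCP position; "tool_rot": TCP orientation; "ft_force": force on the tool from outside, world axes, zero at the start; "wrist_torque": the same for the moment, N m; "grip_width": finger opening in m; "gripper_force": force on a finger pad.
Only numpy, scipy, OpenCV 4.12 (cv2) and the standard library are available. Lean on these libraries where they do the work, as an engineer would, in place of code of your own. Each camera call takes 0.05 s, during which the arm holds its last target. There are 200 camera calls.

## Working session

There is one attempt and no reset: what is moved stays moved. The work goes in short steps, Python scripts to look and compute and a shell command to move; the robot and the scene stay as the last step left them, time stands still between calls to the robot, and variables do not carry over. Pictures are saved under pics/ and viewed, at most 10 in all, crops included, and the job is handed in when it is done.

```bash
ls; mkdir -p pics; python3 - <<'E'
from rig import env, optics
import cv2
for n in("scene","top"):
    im=optics.get_image(n); cv2.imwrite(f"pics/{n}0.png",im[:,:,::-1]); c=optics.calibration(n); print(n,c)
print(env.observe(), env.hold_point_z)
E
```

```text
pics
scene {'fov_y': 44.238675269230164, 'cx': 309.6946161477742, 'cy': 199.9246172660162, 'T': array([[ 0.89666243, -0.33465716,  0.28982939,  0.17167576],
       [-0.44270502, -0.67341484,  0.59205128, -0.89165469],
       [-0.00295879, -0.65917907, -0.75198019,  1.15831568],
       [ 0.        ,  0.        ,  0.        ,  1.        ]])}
top {'fov_y': 57.05808127039542, 'cx': 322.58357787055195, 'cy': 208.0113547277853, 'T': array([[-0.01393582, -0.98771612,  0.15563627,  0.45429238],
       [-0.99971877,  0.01675031,  0.01678689, -0.02937575],
       [-0.01918764, -0.15535857, -0.98767178,  1.11081179],
       [ 0.        ,  0.        ,  0.        ,  1.        ]])}
{'time_s': 0.1, 'q': array([-7.63352325e+01,  2.18376851e+01,  7.43807182e+01, -5.30603952e-05,
        8.38593220e+01, -1.23355652e+01]), 'qvel': array([-0.12220148, -0.09541295, -0.17353708,  0.03185645, -0.03589129,
       -0.05354605]), 'joint_efforts': array([ 6.06951508e-03, -4.49219441e+01, -2.31658190e+01, -4.70085411e-05,
        3.62513230e-03, -3.33088769e-05]), 'position': array([ 0.24103972, -0.49406067,  0.23076651]), 'tool_rot': array([[ 8.98791504e-01,  4.38376242e-01, -3.21369638e-04],
       [ 4.38376265e-01, -8.98790584e-01,  1.31794566e-03],
       [ 2.88912059e-04, -1.32543918e-03, -9.99999080e-01]]), 'ft_force': array([-0.00455599,  0.65982294,  0.4212701 ]), 'wrist_torque': array([-0.00571155,  0.00333655,  0.0094025 ]), 'gripper_force': 0.0, 'grip_width': 0.08535694546975457} 0.0187
```

View pics/scene0.png

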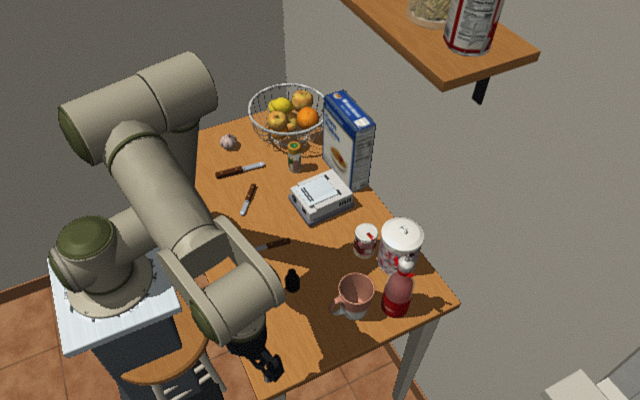

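View pics/top0.png

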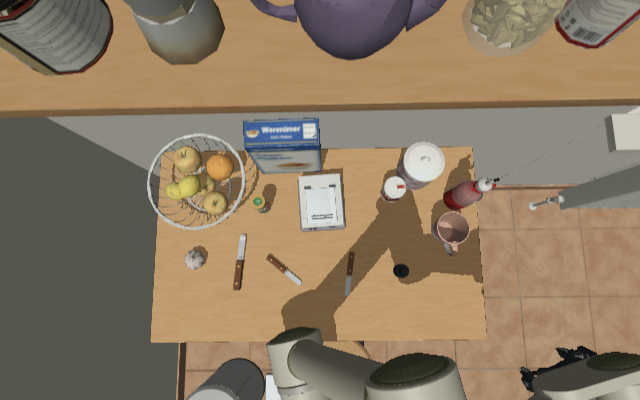

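Scene: basket, cereal box, machine, three knives and the cap around (292,280). In the top view the machine is at (321,202), the knives at (240,262), (284,270) and (349,273), and the cap at (401,270). I'll enlarge the work area.

```bash
cat > h.py <<'E'
import numpy as np, cv2
from rig import env, optics
def ray(n,u,v,z):
    c=optics.calibration(n); f=200/np.tan(np.radians(c['fov_y']/2)); T=np.array(c['T'])
    d=T[:3,:3]@[(u-c['cx'])/f,(v-c['cy'])/f,1]; o=T[:3,3]
    return o+d*(z-o[2])/d[2]
def proj(n,p):
    c=optics.calibration(n); f=200/np.tan(np.radians(c['fov_y']/2)); T=np.array(c['T'])
    q=T[:3,:3].T@(np.array(p)-T[:3,3]); return np.array([c['cx']+f*q[0]/q[2],c['cy']+f*q[1]/q[2]])
def crop(n,name,u0,v0,w,h,s):
    im=optics.get_image(n)[v0:v0+h,u0:u0+w,::-1]
    cv2.imwrite(f"pics/{name}.png",cv2.resize(im,None,fx=s,fy=s,interpolation=cv2.INTER_CUBIC))
E
python3 - <<'E'
from h import *
crop("top","t1",225,165,190,135,4)
E
```

```text
(no output)
```

View pics/t1.png

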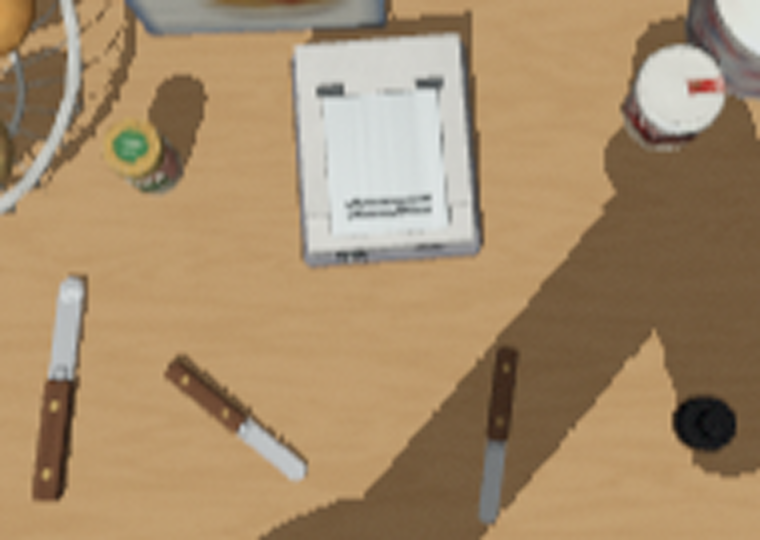

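The largest knife is the left one: handle end (46,498), junction (62,379), tip (72,277) in the crop. Machine deck corners are about (294,45), (462,35), (480,243), (309,253), and the cap's stem top is around (705,422).

```bash
python3 - <<'E'
from h import *
def P(u,v,z): return ray("top",225+(u+.5)/4-.5,165+(v+.5)/4-.5,z)
np.set_printoptions(precision=4,suppress=True)
for n,u,v,z in [("k hend",46,498,.018),("k junc",62,379,.018),("k tip",72,277,.0105),("mid hend",188,357,.018),("midtip",300,477,.01),("R end",507,348,.018),("Rtip",487,522,.01),
 ("d bl",294,45,.066),("d br",462,35,.066),("d fr",480,243,.066),("d fl",309,253,.066),
 ("f bl",328,98,.071),("f br",437,90,.071),("f fr",448,226,.071),("f fl",334,233,.071),("cap",705,422,.04),("cap74",708,420,.074)]:
    print(n,P(u,v,z))
E
```

```text
k hend [0.3911 0.245  0.018 ]
k junc [0.477 0.235 0.018]
k tip [0.553  0.2309 0.0105]
mid hend [0.4918 0.1418 0.018 ]
midtip [0.4033 0.0599 0.01  ]
R end [ 0.4949 -0.0939  0.018 ]
Rtip [ 0.3694 -0.0765  0.01  ]
d bl [0.7151 0.0585 0.066 ]
d br [ 0.7203 -0.0642  0.066 ]
d fr [ 0.5678 -0.0738  0.066 ]
d fl [0.5625 0.0483 0.066 ]
f bl [0.6741 0.0336 0.071 ]
f br [ 0.6786 -0.0451  0.071 ]
f fr [ 0.5797 -0.0511  0.071 ]
f fl [0.576 0.03  0.071]
cap [ 0.4395 -0.2325  0.04  ]
cap74 [ 0.4413 -0.2282  0.074 ]
```

```bash
cat > go.py <<'E'
import sys
from h import *
# go.py x y z [angle]: total shift in tool units, roll in units; tool frame as it stands, and as after the roll
t=np.array([float(a) for a in sys.argv[1:4]]); s=env.observe(); R=np.array(s['tool_rot']); p=np.array(s['position'])
a=np.degrees(np.arctan2(R[1,0],R[0,0])); print("t",s['time_s'],"pos",p.round(4),"ang",a.round(2),"tilt z",R[:,2].round(4),"F",np.round(s['ft_force'],1),"w",round(s['grip_width'],4),"gf",round(float(s['gripper_force']),1),"q",np.round(s['q'],0))
print("shift now",(R.T@(t-p)/.04).round(3))
if len(sys.argv)>4:
    A=np.radians(float(sys.argv[4])); r=(a-float(sys.argv[4])+180)%360-180
    R2=np.array([[np.cos(A),np.sin(A),0],[np.sin(A),-np.cos(A),0],[0,0,-1]])
    print("roll",(r/5).round(3),"shift after roll",(R2.T@(t-p)/.04).round(3))
E
python3 -m jog '[{"linear":[0,0,0],"roll":1},{"linear":[0,0,0],"roll":1},{"linear":[0,0,0],"roll":1},{"linear":[0,0,0],"roll":1},{"linear":[0,0,0],"roll":1},{"linear":[0,0,0],"roll":1},{"linear":[0,0,0],"roll":0.26}]' 0.1 100; python3 go.py 0.4345 0.241 0.12 -5.3
```

```text
time_s: 0.73
position: [0.2411, -0.4942, 0.2311]
tool_rot: [[0.995, -0.096, -0.0], [-0.096, -0.995, 0.001], [-0.0, -0.001, -1.0]]
ft_force: [0.1, -1.0, -0.0]
grip_width: 0.0465
gripper_force: 0.0
t 0.7333 pos [ 0.2411 -0.4942  0.2311] ang -5.5 tilt z [-1.e-04  6.e-04 -1.e+00] F [ 0.1 -1.  -0. ] w 0.0465 gf 0.0 q [-76.  22.  74.   0.  84.  19.]
shift now [  3.051 -18.758   2.787]
roll -0.04 shift after roll [  3.117 -18.748   2.777]
```

```bash
python3 -m jog '[{"linear":[0.2,-0.9,0],"roll":0},{"linear":[0.2,-0.9,0],"roll":0},{"linear":[0.2,-0.9,0],"roll":0},{"linear":[0.2,-0.9,0],"roll":0},{"linear":[0.2,-0.9,0],"roll":0},{"linear":[0.2,-0.9,0],"roll":0},{"linear":[0.2,-0.9,0],"roll":0},{"linear":[0.2,-0.9,0],"roll":0},{"linear":[0.2,-0.9,0],"roll":0},{"linear":[0.2,-0.9,0],"roll":0},{"linear":[0.2,-0.9,0],"roll":0},{"linear":[0.2,-0.9,0],"roll":0}]'>/dev/null;  python3 go.py 0.4345 0.241 0.12 -5.3
```

```text
t 1.7333 pos [ 0.3766 -0.0712  0.2315] ang -5.21 tilt z [ 3.e-04 -2.e-04 -1.e+00] F [ 0.9 -0.8 -0.2] w 0.0468 gf 0.0 q [-29.   5.  98.  -0.  77.  67.]
shift now [ 0.731 -7.906  2.785]
roll 0.018 shift after roll [ 0.719 -7.906  2.787]
```

```bash
python3 -m jog '[{"linear":[0.1,-0.9,0.2],"roll":0},{"linear":[0.1,-0.9,0.2],"roll":0},{"linear":[0.1,-0.9,0.2],"roll":0},{"linear":[0.1,-0.9,0.2],"roll":0},{"linear":[0.1,-0.9,0.2],"roll":0},{"linear":[0,-0.9,0.2],"roll":0},{"linear":[0,-0.9,0.2],"roll":0},{"linear":[0,-0.9,0.3],"roll":0},{"linear":[0,-0.5,0.5],"roll":0},{"linear":[0,-0.1,0.5],"roll":0},{"linear":[0,0,0],"roll":0}]'>/dev/null;  python3 go.py 0.4345 0.241 0.002 -5.3; python3 - <<'E'
from h import *
crop("top","t2",150,210,150,110,5)
E
```

```text
t 2.65 pos [0.4235 0.2366 0.1202] ang -5.07 tilt z [-0.0061 -0.0016 -1.    ] F [-1.3  0.5 -0.6] w 0.0472 gf 0.0 q [ 15.  22.  94.   0.  64. 110.]
shift now [ 0.283 -0.139  2.953]
roll 0.046 shift after roll [ 0.264 -0.134  2.955]
```

View pics/t2.png

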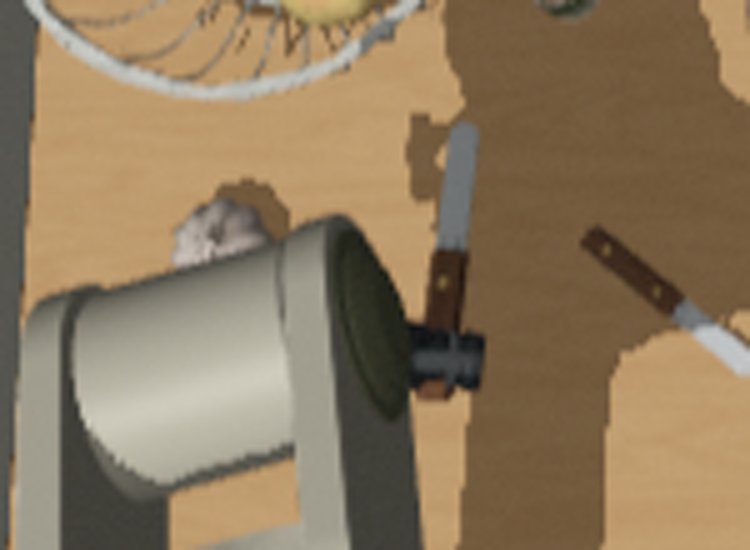

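The view shows the gripper over the knife handle, tip at (465,125), garlic clear. Descending.

```bash
python3 -m jog '[{"linear":[0.26,-0.13,0.3],"roll":0},{"linear":[0,0,0.5],"roll":0},{"linear":[0,0,0.5],"roll":0},{"linear":[0,0,0.5],"roll":0},{"linear":[0,0,0.5],"roll":0},{"linear":[0,0,0.3],"roll":0},{"linear":[0,0,0.2],"roll":0},{"linear":[0,0,0],"roll":0},{"linear":[0,0,0],"roll":0}]'>/dev/null;  python3 go.py 0.4345 0.241 0.002 -5.3
```

```text
t 3.45 pos [0.4368 0.2397 0.0122] ang -5.32 tilt z [ 1.1e-03  3.0e-04 -1.0e+00] F [ 0.1  1.  -0.2] w 0.047 gf 0.0 q [ 15.  33.  99.  -0.  48. 110.]
shift now [-0.061 -0.027  0.256]
roll -0.003 shift after roll [-0.061 -0.027  0.256]
```

```bash
python3 -m jog '[{"linear":[0,0,0.12],"roll":0},{"linear":[0,0,0.12],"roll":0},{"linear":[0,0,0],"roll":0},{"linear":[0,0,0],"roll":0}]'>/dev/null;  python3 go.py 0.4345 0.241 0.002 -5.3;  python3 -m jog '[{"linear":[0,0,0],"roll":0},{"linear":[0,0,0],"roll":0},{"linear":[0,0,0],"roll":0},{"linear":[0,0,0],"roll":0},{"linear":[0,0,0],"roll":0},{"linear":[0,0,0],"roll":0}]' -1 90;  python3 go.py 0.4345 0.241 0.002 -5.3
```

```text
t 3.7833 pos [0.4361 0.24   0.0018] ang -5.29 tilt z [-1.e-04 -0.e+00 -1.e+00] F [0.2 0.4 0.5] w 0.0473 gf 0.0 q [ 15.  34. 100.   0.  47. 110.]
shift now [-0.043 -0.021 -0.005]
roll 0.001 shift after roll [-0.043 -0.021 -0.005]
time_s: 4.28
position: [0.4363, 0.2401, 0.0023]
tool_rot: [[0.996, -0.092, 0.001], [-0.092, -0.996, 0.0], [0.001, -0.0, -1.0]]
ft_force: [-2.3, -0.5, 6.6]
grip_width: 0.0179
gripper_force: 88.5
t 4.2833 pos [0.4363 0.2401 0.0023] ang -5.29 tilt z [ 7.e-04  2.e-04 -1.e+00] F [-2.3 -0.5  6.6] w 0.0179 gf 88.5 q [ 15.  34. 100.  -0.  47. 110.]
shift now [-0.047 -0.019  0.007]
roll 0.002 shift after roll [-0.047 -0.019  0.007]
```

```bash
python3 -m jog '[{"linear":[0,0,-0.3],"roll":0},{"linear":[0,0,-0.6],"roll":0},{"linear":[-0.2,0,-0.8],"roll":0},{"linear":[-0.2,0,-0.8],"roll":0},{"linear":[0,0.3,-0.5],"roll":-0.83},{"linear":[0,0.5,0],"roll":-0.83},{"linear":[0,0,0],"roll":0}]'>/dev/null;  python3 go.py 0.429 -0.0186 0.10 3
```

```text
t 4.8667 pos [0.4188 0.208  0.1229] ang 3.15 tilt z [ 2.3e-03 -2.0e-04 -1.0e+00] F [ 0.4 -0.3 -0.7] w 0.0181 gf 88.1 q [12. 20. 97. -0. 62. 99.]
shift now [-0.058  5.669  0.575]
roll 0.029 shift after roll [-0.042  5.669  0.573]
```

```bash
python3 -m jog '[{"linear":[0,0.5,0],"roll":0},{"linear":[0,0.8,0],"roll":0},{"linear":[0,0.9,0],"roll":0},{"linear":[0,0.9,0],"roll":0},{"linear":[0,0.9,0],"roll":0},{"linear":[0,0.8,0],"roll":0},{"linear":[-0.06,0.6,0.2],"roll":0},{"linear":[0,0.2,0.2],"roll":0},{"linear":[0,0.07,0.17],"roll":0},{"linear":[0,0,0],"roll":0},{"linear":[0,0,0],"roll":0}]'>/dev/null;  python3 go.py 0.429 -0.0186 0.10 3;  python3 - <<'E'
from h import *
a=[cv2.resize(optics.get_image(n)[v:v+100,u:u+130,::-1],None,fx=5,fy=5,interpolation=cv2.INTER_CUBIC) for n,u,v in(("top",255,165),("scene",245,150))]
cv2.imwrite("pics/t3.png",cv2.resize(a[0],(650,500)));cv2.imwrite("pics/s3.png",a[1])
E
```

```text
t 5.7833 pos [ 0.4279 -0.016   0.0985] ang 3.03 tilt z [-1.6e-03  8.0e-04 -1.0e+00] F [-0.4  0.1  0.4] w 0.0177 gf 88.2 q [-18.  19. 104.   0.  56.  69.]
shift now [ 0.025  0.067 -0.038]
roll 0.005 shift after roll [ 0.025  0.067 -0.038]
```

View pics/s3.png

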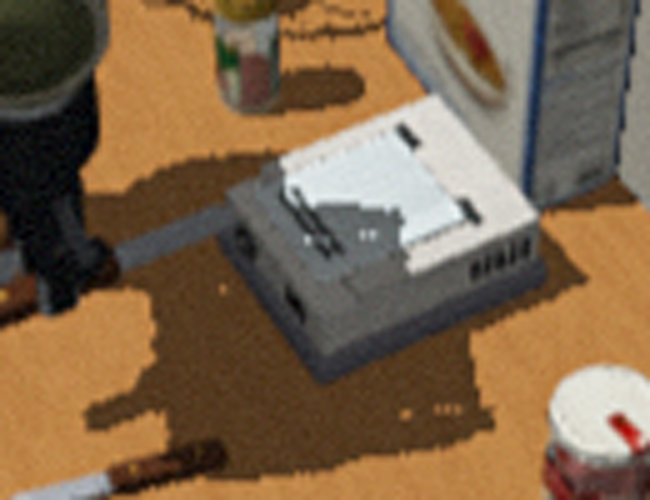

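View pics/t3.png

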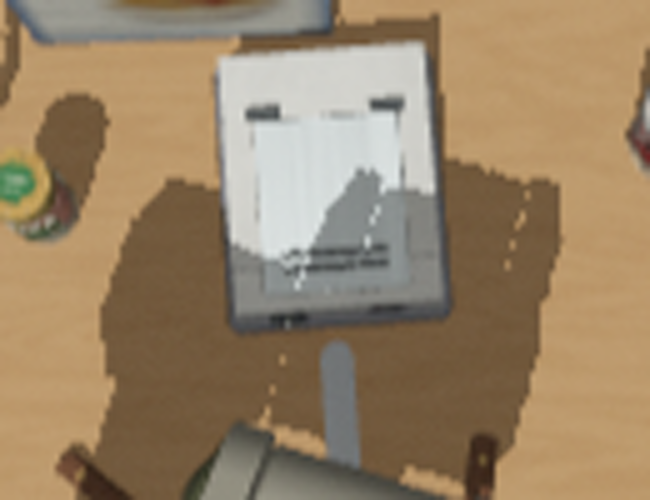

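The top crop shows the tip at (337,342), lip front edge about (268,291)–(408,285), deck front edge about (232,322)–(445,310). The scene crop shows the blade level, aimed at the front centre.

```bash
python3 - <<'E'
from h import *
np.set_printoptions(precision=4,suppress=True)
def P(u,v,z): return ray("top",255+(u+.5)/5-.5,165+(v+.5)/5-.5,z)
def S(u,v,z): return ray("scene",245+(u+.5)/5-.5,150+(v+.5)/5-.5,z)
for n,u,v,z in [("tip",337,342,.1055),("lipL",266,292,.071),("lipR",409,285,.071),("hL",252,118,.071),("hR",400,112,.071),("fl",230,320,.066),("fr",450,310,.066),("ledgeL",230,320,.058),("ledgeR",450,310,.058),("bl",217,58,.066),("br",424,42,.066)]: print(n,P(u,v,z))
for n,u,v,z in [("bl",435,97,.066),("br",540,218,.066),("lipL",281,180,.071),("hingeL",402,135,.071),("hingeR",470,208,.071),("fl",228,195,.058)]: print("S",n,S(u,v,z))
s=env.observe(); R=s['tool_rot']; print(R@[.117,0,-.007]+s['position'])
for x,y in ((.633,-.0078),):
  c,si=np.cos(np.radians(3)),np.sin(np.radians(3))
  for X,Y,Z in((-57,42,71),(-57,-42,71),(45,42,71),(-65,60,58)):
    w=[x+(c*X-si*Y)/1e3,y+(si*X+c*Y)/1e3,Z/1e3]; p=proj("top",w); q=proj("scene",w); print((X,Y,Z),(p-[255,165])*5,(q-[245,150])*5)
E
```

```text
tip [ 0.5435 -0.0097  0.1055]
lipL [0.5757 0.031  0.071 ]
lipR [ 0.5784 -0.0504  0.071 ]
hL [0.6769 0.0383 0.071 ]
hR [ 0.6789 -0.0472  0.071 ]
fl [0.5605 0.0519 0.066 ]
fr [ 0.5643 -0.0736  0.066 ]
ledgeL [0.5613 0.0526 0.058 ]
ledgeR [ 0.5651 -0.0739  0.058 ]
bl [0.7141 0.0588 0.066 ]
br [ 0.7215 -0.0621  0.066 ]
S bl [0.7108 0.0531 0.066 ]
S br [ 0.7193 -0.0647  0.066 ]
S lipL [0.5922 0.0279 0.071 ]
S hingeL [0.6749 0.0288 0.071 ]
S hingeR [ 0.6833 -0.0429  0.071 ]
S fl [0.563 0.042 0.058]
[ 0.5451 -0.0097  0.106 ]
(-57, 42, 71) [263.6889 293.163 ] [249.2332 184.3141]
(-57, -42, 71) [411.0268 283.1086] [317.2927 276.6227]
(45, 42, 71) [253.1059 117.9682] [395.4906 124.4573]
(-65, 60, 58) [234.6558 311.6503] [224.2521 184.6458]
```

```bash
python3 -m jog '[{"linear":[0,0,0.4],"roll":0},{"linear":[0,0,0.5],"roll":0},{"linear":[0,0,0.18],"roll":0},{"linear":[0,0,0],"roll":0},{"linear":[0,0,0],"roll":0},{"linear":[0,0,0],"roll":0}]'>/dev/null;  python3 go.py 0.472 -0.0135 0.055 3
```

```text
t 6.3833 pos [ 0.4287 -0.0169  0.0565] ang 3.03 tilt z [ 1.3e-03 -4.0e-04 -1.0e+00] F [ 0.1 -1.1 -0.8] w 0.0178 gf 88.2 q [-18.  24. 107.   0.  49.  69.]
shift now [ 1.086 -0.029  0.04 ]
roll 0.005 shift after roll [ 1.086 -0.029  0.038]
```

```bash
python3 -m jog '[{"linear":[0.1,0,0.03],"roll":0},{"linear":[0.2,0,0],"roll":0},{"linear":[0.2,0,0],"roll":0},{"linear":[0.1,0,0],"roll":0},{"linear":[0,0,0],"roll":0}]'>/dev/null;  python3 go.py 0.472 -0.0135 0.055 3;python3 -m jog '[{"linear":[0.1,0,0],"roll":0},{"linear":[0.1,0,0],"roll":0},{"linear":[0.1,0,0],"roll":0},{"linear":[0.1,0,0],"roll":0},{"linear":[0.06,0,0],"roll":0},{"linear":[0,0,0],"roll":0}]'>/dev/null;  python3 go.py 0.472 -0.0135 0.055 3
```

```text
t 6.8 pos [ 0.4535 -0.0159  0.0546] ang 3.02 tilt z [ 1.2e-03 -3.0e-04 -1.0e+00] F [ 0.1  0.4 -1. ] w 0.0179 gf 88.2 q [-17.  26. 104.   0.  51.  70.]
shift now [ 0.466 -0.036 -0.008]
roll 0.003 shift after roll [ 0.466 -0.036 -0.009]
t 7.3 pos [ 0.4711 -0.0149  0.0545] ang 3.01 tilt z [ 4.e-04 -1.e-04 -1.e+00] F [-0.4  1.  -1.3] w 0.0178 gf 88.2 q [-16.  27. 101.   0.  52.  71.]
shift now [ 0.025 -0.034 -0.012]
roll 0.001 shift after roll [ 0.025 -0.034 -0.012]
```

```bash
python3 -m jog '[{"linear":[0,0,-0.1],"roll":0},{"linear":[0,0,-0.1],"roll":0},{"linear":[0,0,-0.1],"roll":0},{"linear":[0,0,-0.1],"roll":0},{"linear":[0,0,-0.1],"roll":0},{"linear":[0,0,0],"roll":0}]'>/dev/null;  python3 go.py 0.472 -0.0135 0.055 3; python3 - <<'E'
from h import *
crop("scene","s4",245,150,130,100,5)
E
```

```text
t 7.8 pos [ 0.4709 -0.0149  0.0755] ang 3.0 tilt z [ 1.5e-03 -4.0e-04 -1.0e+00] F [ 0.2  0.6 -0.7] w 0.0178 gf 88.2 q [-16.  25. 100.   0.  55.  71.]
shift now [ 0.029 -0.035  0.512]
roll 0.001 shift after roll [ 0.03  -0.035  0.512]
```

View pics/s4.png

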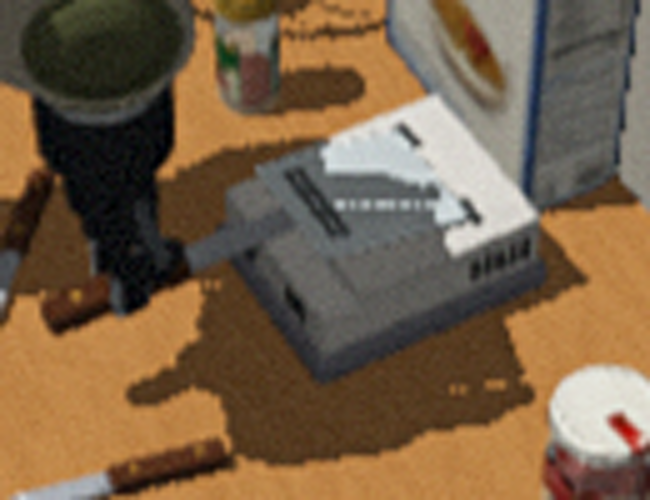

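The blade runs under the lip at (290,215), and the flap seems raised. I'll keep lifting.

```bash
python3 -m jog '[{"linear":[0.04,0,-0.1],"roll":0},{"linear":[0.04,0,-0.1],"roll":0},{"linear":[0.04,0,-0.1],"roll":0},{"linear":[0.04,0,-0.1],"roll":0},{"linear":[0.04,0,-0.1],"roll":0},{"linear":[0,0,-0.1],"roll":0},{"linear":[0,0,-0.1],"roll":0},{"linear":[0,0,-0.1],"roll":0},{"linear":[0,0,-0.1],"roll":0},{"linear":[0,0,-0.1],"roll":0}]'>/dev/null;  python3 -m jog '[{"linear":[0,0,0],"roll":0},{"linear":[0,0,0],"roll":0},{"linear":[0,0,0],"roll":0},{"linear":[0,0,0],"roll":0},{"linear":[0,0,0],"roll":0},{"linear":[0,0,0],"roll":0},{"linear":[0,0,0],"roll":0},{"linear":[0,0,0],"roll":0},{"linear":[0,0,0],"roll":0},{"linear":[0,0,0],"roll":0},{"linear":[0,0,0],"roll":0},{"linear":[0,0,0],"roll":0}]'>/dev/null;python3 -m jog '[{"linear":[0,0,0],"roll":0},{"linear":[0,0,0],"roll":0},{"linear":[0,0,0],"roll":0},{"linear":[0,0,0],"roll":0},{"linear":[0,0,0],"roll":0},{"linear":[0,0,0],"roll":0},{"linear":[0,0,0],"roll":0},{"linear":[0,0,0],"roll":0},{"linear":[0,0,0],"roll":0},{"linear":[0,0,0],"roll":0},{"linear":[0,0,0],"roll":0},{"linear":[0,0,0],"roll":0}]'>/dev/null;  python3 go.py 0.434 0.241 0.12 -5.3; python3 - <<'E'
from h import *
crop("scene","s5",245,150,130,100,5)
crop("top","t5",270,165,90,75,7)
E
```

```text
t 10.6833 pos [ 0.4785 -0.0145  0.1145] ang 3.0 tilt z [ 0. -0. -1.] F [ 0.5  0.8 -0.5] w 0.0176 gf 88.2 q [-16.  22.  96.  -0.  62.  71.]
shift now [-0.777 -6.436 -0.137]
roll 1.66 shift after roll [-1.698 -6.256 -0.137]
```

View pics/t5.png

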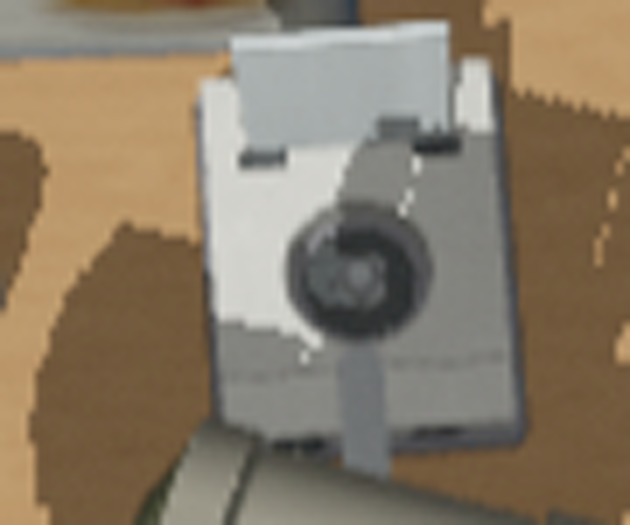

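The flap stands open. The well rim is centred around (359,271) in the crop, with the spindle at about (362,276). Taking the knife back to its original spot.

```bash
python3 -m jog '[{"linear":[-0.6,0,0],"roll":0},{"linear":[-0.8,0,0],"roll":0},{"linear":[-0.3,-0.6,0],"roll":0.83},{"linear":[0,-0.9,0],"roll":0.83},{"linear":[0,-0.9,0],"roll":0},{"linear":[0,-0.9,0],"roll":0},{"linear":[0,-0.9,0],"roll":0},{"linear":[0,-0.9,0],"roll":0},{"linear":[0,-0.8,0],"roll":0},{"linear":[0,-0.4,0],"roll":0},{"linear":[0,0,0],"roll":0},{"linear":[0,0,0],"roll":0}]'>/dev/null; python3 go.py 0.434 0.241 0.003 -5.3
```

```text
t 11.7833 pos [0.4276 0.2335 0.1143] ang -5.19 tilt z [-3.e-04 -3.e-04 -1.e+00] F [-1.2 -0.4 -1.3] w 0.0177 gf 88.3 q [ 15.  23.  95.  -0.  63. 110.]
shift now [ 0.144 -0.201  2.783]
roll 0.021 shift after roll [ 0.143 -0.201  2.784]
```

```bash
python3 -m jog '[{"linear":[0.14,-0.2,0.4],"roll":0},{"linear":[0,0,0.6],"roll":0},{"linear":[0,0,0.6],"roll":0},{"linear":[0,0,0.6],"roll":0},{"linear":[0,0,0.3],"roll":0},{"linear":[0,0,0.13],"roll":0},{"linear":[0,0,0],"roll":0},{"linear":[0,0,0],"roll":0},{"linear":[0,0,0],"roll":0}]'>/dev/null; python3 go.py 0.434 0.241 0.003 -5.3
```

```text
t 12.5333 pos [0.4347 0.2404 0.0103] ang -5.33 tilt z [ 1.7e-03  4.0e-04 -1.0e+00] F [-0.1 -0.2 -1.4] w 0.018 gf 88.3 q [ 15.  33.  99.  -0.  47. 111.]
shift now [-0.02  -0.014  0.183]
roll -0.005 shift after roll [-0.02  -0.014  0.183]
```

```bash
python3 -m jog '[{"linear":[0,0,0.1],"roll":0},{"linear":[0,0,0.05],"roll":0},{"linear":[0,0,0.03],"roll":0},{"linear":[0,0,0],"roll":0},{"linear":[0,0,0],"roll":0}]'>/dev/null; python3 go.py 0.434 0.241 0.003 -5.3;python3 -m jog '[{"linear":[0,0,0],"roll":0},{"linear":[0,0,0],"roll":0},{"linear":[0,0,0],"roll":0},{"linear":[0,0,0],"roll":0},{"linear":[0,0,-0.4],"roll":0},{"linear":[0,0,-0.8],"roll":0},{"linear":[0,0,-0.9],"roll":0},{"linear":[0,0,-0.9],"roll":0},{"linear":[0,0.5,-0.7],"roll":0},{"linear":[0,0.8,0],"roll":0},{"linear":[0,0.9,0],"roll":0},{"linear":[0,0.9,0],"roll":0}]' 0.1 60 >/dev/null; python3 go.py 0.4395 -0.2305 0.17
```

```text
t 12.95 pos [0.4341 0.2406 0.0023] ang -5.29 tilt z [ 2.e-04  0.e+00 -1.e+00] F [-0.8 -1.1  1. ] w 0.0179 gf 88.6 q [ 15.  34. 100.  -0.  46. 111.]
shift now [-0.004 -0.009 -0.019]
roll 0.002 shift after roll [-0.004 -0.009 -0.019]
t 13.95 pos [0.4223 0.1161 0.1506] ang -5.21 tilt z [ 1.3e-03 -1.0e-04 -1.0e+00] F [ 0.3 -0.7 -0.2] w 0.0469 gf 0.0 q [-0. 16. 99. -0. 65. 95.]
shift now [ 1.217  8.59  -0.484]
```

```bash
python3 -m jog '[{"linear":[-0.3,0.8,0],"roll":0},{"linear":[-0.3,0.9,0],"roll":0},{"linear":[-0.3,0.9,0],"roll":0},{"linear":[-0.3,0.9,0],"roll":0},{"linear":[-0.3,0.9,0],"roll":0},{"linear":[0,0.6,0],"roll":0},{"linear":[0,0.3,0],"roll":0},{"linear":[0,0,0],"roll":0},{"linear":[0,0,0],"roll":0},{"linear":[0,0,0],"roll":0}]' >/dev/null; python3 go.py 0.4395 -0.2305 0.17; python3 - <<'E'
from h import *
def c(n,u,v,w,h,s): return cv2.resize(optics.get_image(n)[v:v+h,u:u+w,::-1],(w*s,h*s),interpolation=cv2.INTER_CUBIC)
a=np.hstack([c("top",280,170,85,70,6),c("top",380,250,45,70,6)])
b=np.hstack([c("scene",285,165,80,60,6),c("scene",265,255,50,60,6)])
w=780; a=a[:,:w]; b=b[:,:w]; print(a.shape,b.shape)
cv2.imwrite("pics/a6.png",a);cv2.imwrite("pics/b6.png",b)
E
```

```text
t 14.7833 pos [ 0.3433 -0.0877  0.1501] ang -5.27 tilt z [-3.e-04  4.e-04 -1.e+00] F [0.1 0.3 0. ] w 0.0468 gf 0.0 q [-34.   8. 110.   0.  62.  62.]
shift now [ 2.724  3.334 -0.501]
(420, 780, 3) (360, 780, 3)
```

View pics/a6.png

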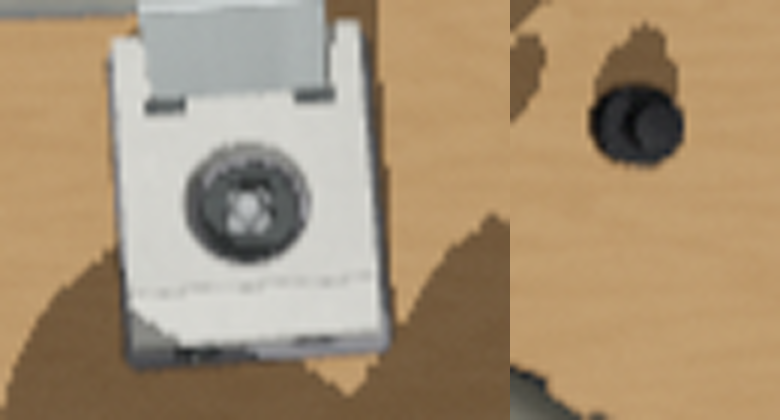

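View pics/b6.png

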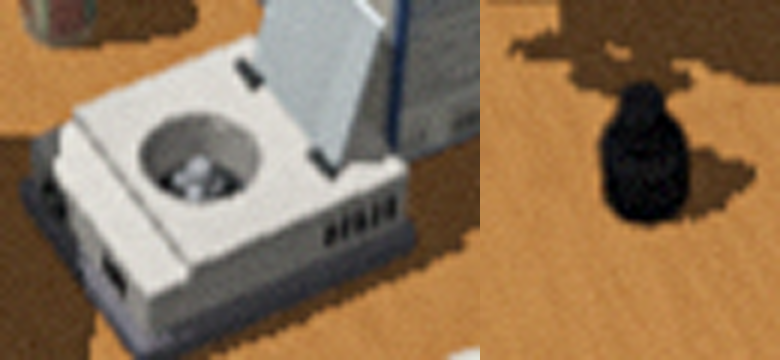

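Top crop: well rim centre is (248,203), spindle about (248,208), cap stem top about (660,125). Scene crop: rim centre is (201,160), stem (640,95).

```bash
python3 - <<'E'
from h import *
np.set_printoptions(precision=4,suppress=True)
def T(x,y,z,o=0,u=280,v=170): return ray("top",u+(x-o+.5)/6-.5,v+(y+.5)/6-.5,z)
def S(x,y,z,o=0,u=285,v=165): return ray("scene",u+(x-o+.5)/6-.5,v+(y+.5)/6-.5,z)
print("rim T",T(248.5,203.5,.066),"S",S(201,160,.066),"spTop T",T(248,208,.06), "S",S(200,158,.06))
print("cap T stem",T(660,125,.074,510,380,250))
im=optics.get_image("top")
for n,u0,v0,w,h in(("top",380,250,45,40),("scene",275,262,35,36)):
    g=optics.get_image(n)[v0:v0+h,u0:u0+w].max(2); m=(g<55).astype(np.uint8)
    k,l,st,ce=cv2.connectedComponentsWithStats(m); i=1+st[1:,4].argmax(); obs=(l==i)
    def render(x,y):
        t=np.linspace(0,2*np.pi,40); o=np.zeros((h*4,w*4),np.uint8)
        for pts in ([(x+.02*np.cos(a),y+.02*np.sin(a),z) for z in(0,.04) for a in t],[(x+.011*np.cos(a),y+.011*np.sin(a),z) for z in(.04,.074) for a in t]):
            q=np.array([proj(n,p) for p in pts]); q=((q-[u0,v0]+.5)*4)
            cv2.fillConvexPoly(o,cv2.convexHull(q.astype(np.float32)).astype(np.int32),1)
        return cv2.resize(o.astype(np.float32),(w,h),interpolation=cv2.INTER_AREA)
    best=min((np.abs(render(.44+dx/1e3,-.23+dy/1e3)-obs).sum(),.44+dx/1e3,-.23+dy/1e3) for dx in range(-8,9) for dy in range(-8,9))
    print(n,"cap fit",best,obs.sum())
E
```

```text
rim T [ 0.6322 -0.0072  0.066 ] S [ 0.6305 -0.0118  0.066 ] spTop T [ 0.631  -0.0068  0.06  ] S [ 0.6332 -0.0056  0.06  ]
cap T stem [ 0.439  -0.2363  0.074 ]Traceback (most recent call last):
  File "<stdin>", line 17, in <module>
  File "<stdin>", line 17, in <genexpr>
  File "<stdin>", line 14, in render
  File "h.py", line 8, in proj
    c=optics.calibration(n); f=200/np.tan(np.radians(c['fov_y']/2)); T=np.array(c['T'])
ValueError: time passes only in moves, steps and waits
```

```bash
sed -i 's/^def ray/from functools import lru_cache\ncal=lru_cache(None)(lambda n: optics.calibration(n))\ndef ray/; s/c=optics.calibration(n)/c=cal(n)/' h.py; python3 - <<'E'
from h import *
from scipy.optimize import minimize
def soft(n,u0,v0,w,h,polys):
    o=np.zeros((h*8,w*8),np.uint8)
    for pts in polys:
        q=(np.array([proj(n,p) for p in pts])-[u0,v0]+.5)*8
        cv2.fillConvexPoly(o,cv2.convexHull(q.astype(np.float32)).astype(np.int32),1)
    return cv2.resize(o.astype(np.float32),(w,h),interpolation=cv2.INTER_AREA)
ring=lambda x,y,r,z:[(x+r*np.cos(a),y+r*np.sin(a),z) for a in np.linspace(0,6.2832,40)]
for n,u0,v0,w,h in(("top",385,255,30,30),("scene",278,264,28,33)):
    g=optics.get_image(n)[v0:v0+h,u0:u0+w].max(2); m=(g<50).astype(np.uint8)
    k,l,st,ce=cv2.connectedComponentsWithStats(m); obs=(l==1+st[1:,4].argmax())
    f=lambda x,y: np.abs(soft(n,u0,v0,w,h,[ring(x,y,.02,0)+ring(x,y,.02,.04),ring(x,y,.011,.04)+ring(x,y,.011,.074)])-obs).sum()
    print(n,min((f(.44+dx/1e3,-.232+dy/1e3),.44+dx/1e3,-.232+dy/1e3) for dx in range(-8,9) for dy in range(-8,9)),obs.sum())
E
```

```text
top (np.float32(80.28125), 0.438, -0.234) 109
scene (np.float32(41.671875), 0.439, -0.23700000000000002) 263
```

```bash
python3 -m jog '[{"linear":[0.6,0.7,0],"roll":0},{"linear":[0.6,0.7,0],"roll":0},{"linear":[0.6,0.7,0],"roll":0},{"linear":[0.5,0.7,0],"roll":0},{"linear":[0.3,0.5,0],"roll":0},{"linear":[0.1,0.2,0],"roll":0},{"linear":[0,0,0.5],"roll":0},{"linear":[0,0,0],"roll":0},{"linear":[0,0,0],"roll":0}]' >/dev/null; python3 go.py 0.4385 -0.2355 0.044
```

```text
t 15.9333 pos [ 0.4373 -0.2368  0.1297] ang -5.28 tilt z [-0.002   0.0019 -1.    ] F [-0.5  0.4  0.6] w 0.047 gf 0.0 q [-42.  23.  92.   0.  66.  53.]
shift now [ 0.033 -0.032  2.143]
```

```bash
python3 - <<'E'
from h import *
# rim fit: dark/bright edge of the well seen from both cameras, offset ellipse maximising radial gradient
ring=lambda x,y,r,z:np.array([(x+r*np.cos(a),y+r*np.sin(a),z) for a in np.linspace(0,6.2832,90)])
for n in("top","scene"):
    g=cv2.GaussianBlur(optics.get_image(n).astype(np.float32).mean(2),(0,0),.7)
    def smp(x,y,r):
        q=np.array([proj(n,p) for p in ring(x,y,r,.066)],np.float32)
        return cv2.remap(g,q[None,:,0],q[None,:,1],cv2.INTER_LINEAR)[0]
    f=lambda x,y:np.clip(smp(x,y,.0325)-smp(x,y,.0275),0,60).sum()
    L=sorted(((f(.632+dx/1e3,-.008+dy/1e3),.632+dx/1e3,-.008+dy/1e3) for dx in range(-7,8) for dy in range(-7,8)),reverse=True)[:3]
    print(n,L)
E
```

```text
top [(np.float32(4157.4976), 0.633, -0.006), (np.float32(4141.274), 0.633, -0.007), (np.float32(4111.459), 0.634, -0.006)]
scene [(np.float32(2141.033), 0.633, -0.012), (np.float32(2127.851), 0.633, -0.011), (np.float32(2099.4604), 0.632, -0.011)]
```

```bash
python3 -m jog '[{"linear":[0,0,0.5],"roll":0},{"linear":[0,0,0.5],"roll":0},{"linear":[0,0,0.5],"roll":0},{"linear":[0,0,0.4],"roll":0},{"linear":[0,0,0.25],"roll":0},{"linear":[0,0,0],"roll":0}]' >/dev/null; python3 go.py 0.4385 -0.2355 0.044; python3 -m jog '[{"linear":[0,0,0],"roll":0},{"linear":[0,0,0],"roll":0},{"linear":[0,0,0],"roll":0},{"linear":[0,0,0],"roll":0},{"linear":[0,0,0],"roll":0}]' -1 20 ; python3 -m jog '[{"linear":[0,0,0],"roll":0},{"linear":[0,0,0],"roll":0},{"linear":[0,0,0],"roll":0},{"linear":[0,0,0],"roll":-1},{"linear":[0,0,0],"roll":-1},{"linear":[0,0,0],"roll":-1},{"linear":[0,0,0],"roll":-1},{"linear":[0,0,0],"roll":-1},{"linear":[0,0,0],"roll":-1},{"linear":[0,0,0],"roll":-1},{"linear":[0,0,0],"roll":-1},{"linear":[0,0,0],"roll":-1}]' 0.1 20 >/dev/null;  python3 -m jog '[{"linear":[0,0,0],"roll":-1},{"linear":[0,0,0],"roll":-1},{"linear":[0,0,0],"roll":-1},{"linear":[0,0,0],"roll":-1},{"linear":[0,0,0],"roll":-1},{"linear":[0,0,0],"roll":-1},{"linear":[0,0,0],"roll":-1},{"linear":[0,0,0],"roll":-1},{"linear":[0,0,0],"roll":-1},{"linear":[0,0,0],"roll":0}]'>/dev/null; python3 go.py 0.4385 -0.2355 0.044
```

```text
t 16.5333 pos [ 0.4374 -0.237   0.0433] ang -5.28 tilt z [-0.0017  0.0016 -1.    ] F [-0.1 -0.4  0. ] w 0.047 gf 0.0 q [-42.  30.  97.   0.  53.  53.]
shift now [ 0.023 -0.04  -0.017]
time_s: 16.95
position: [0.4384, -0.2381, 0.0451]
tool_rot: [[0.996, -0.092, 0.002], [-0.092, -0.996, -0.001], [0.002, 0.001, -1.0]]
ft_force: [0.4, 1.9, 7.6]
grip_width: 0.021
gripper_force: 22.5
t 18.7833 pos [ 0.4379 -0.2378  0.044 ] ang 84.87 tilt z [-2.e-04  2.e-04 -1.e+00] F [-0.2 -0.6 -0.4] w 0.0468 gf 0.0 q [-42.  30.  97.  -0.  53. -37.]
shift now [0.058 0.01  0.001]
```

```bash
python3 -m jog '[{"linear":[0,0,-0.08],"roll":0},{"linear":[0,0,0],"roll":0}]' >/dev/null;  python3 -m jog '[{"linear":[0,0,0],"roll":0},{"linear":[0,0,0],"roll":0},{"linear":[0,0,0],"roll":0},{"linear":[0,0,0],"roll":0},{"linear":[0,0,0],"roll":0},{"linear":[0,0,0],"roll":0}]' -1 90;  python3 go.py 0.4385 -0.2355 0.044; python3 -m jog '[{"linear":[0,0,-0.3],"roll":0},{"linear":[0,0,-0.6],"roll":0},{"linear":[0,0,-0.8],"roll":0},{"linear":[0,0,-0.6],"roll":0},{"linear":[0,0,-0.3],"roll":0},{"linear":[0,0,0],"roll":0},{"linear":[0,0,0],"roll":0}]'>/dev/null;  python3 go.py 0.633 -0.009 0.13 84.9
```

```text
time_s: 19.45
position: [0.438, -0.2379, 0.0475]
tool_rot: [[0.093, 0.996, 0.0], [0.996, -0.093, -0.0], [-0.0, 0.0, -1.0]]
ft_force: [0.4, 1.2, 4.6]
grip_width: 0.0195
gripper_force: 87.9
t 19.45 pos [ 0.438  -0.2379  0.0475] ang 84.69 tilt z [ 3.e-04 -2.e-04 -1.e+00] F [0.4 1.2 4.6] w 0.0195 gf 87.9 q [-42.  30.  97.   0.  53. -37.]
shift now [0.06  0.006 0.088]
t 20.0333 pos [ 0.4378 -0.2377  0.1509] ang 84.69 tilt z [ 0. -0. -1.] F [-0.2  0.  -1. ] w 0.0192 gf 88.1 q [-42.  21.  90.   0.  69. -37.]
shift now [6.144 4.33  0.524]
roll -0.041 shift after roll [6.128 4.352 0.524]
```

```bash
python3 -m jog '[{"linear":[0.4,0.2,0],"roll":0},{"linear":[0.7,0.4,0],"roll":0},{"linear":[0.7,0.5,0],"roll":0},{"linear":[0.7,0.5,0],"roll":0},{"linear":[0.7,0.5,0],"roll":0},{"linear":[0.7,0.5,0],"roll":0},{"linear":[0.7,0.5,0],"roll":0},{"linear":[0.6,0.5,0],"roll":0},{"linear":[0.5,0.4,0],"roll":0},{"linear":[0.3,0.2,0.2],"roll":0},{"linear":[0.14,0.13,0.2],"roll":0},{"linear":[0,0,0],"roll":0}]' >/dev/null; python3 go.py 0.633 -0.009 0.125;  python3 -m jog '[{"linear":[0,0,0],"roll":0},{"linear":[0,0,0],"roll":0}]' >/dev/null; python3 go.py 0.633 -0.009 0.125; python3 - <<'E'
from h import *
def c(n,u,v,w,h,s): return cv2.resize(optics.get_image(n)[v:v+h,u:u+w,::-1],(w*s,h*s),interpolation=cv2.INTER_CUBIC)
cv2.imwrite("pics/m7.png",np.hstack([c("top",285,165,75,75,5),c("scene",290,150,75,75,5)]))
s=env.observe();p=s['position']
# model silhouette of the skirt bottom/top in crops
for n,u0,v0,o in(("top",285,165,0),("scene",290,150,375)):
    for nm,z,r in(("bot",-.0475,.02),("top",-.0075,.02)):
        q=np.array([proj(n,p+[r*np.cos(a),r*np.sin(a),z]) for a in np.linspace(0,6.28,60)]); q=(q-[u0,v0]+.5)*5-.5+[o,0]; print(n,nm,"L/R",q[:,0].min().round(1),q[:,0].max().round(1),"T/B",q[:,1].min().round(1),q[:,1].max().round(1))
E
```

```text
t 21.0333 pos [ 0.6322 -0.0086  0.1316] ang 84.76 tilt z [-0.0056  0.0011 -1.    ] F [-0.6  0.3 -1.8] w 0.0195 gf 88.1 q [-11.  35.  69.  -0.  77.  -6.]
shift now [-0.009  0.023  0.165]
t 21.2 pos [ 0.6324 -0.0104  0.135 ] ang 84.63 tilt z [-1.e-03 -1.e-04 -1.e+00] F [-0.4 -0.3 -1.3] w 0.0196 gf 88.1 q [-12.  34.  69.  -0.  77.  -6.]
shift now [0.037 0.012 0.251]
top bot L/R 151.2 222.0 T/B 152.0 221.8
top top L/R 148.2 221.9 T/B 138.1 210.6
scene bot L/R 486.3 553.6 T/B 155.7 205.1
scene top L/R 486.3 555.1 T/B 108.8 158.3
```

View pics/m7.png

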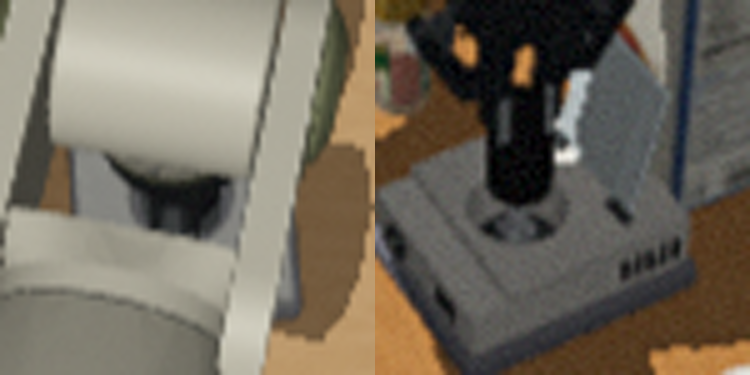

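The scene crop shows the cap above the well: cap L/R at 486..554 and bottom at 207, which agrees with kinematics. The rim spans L/R 466..569, bottom 243. I've used up my picture budget (11, one over), so the rest goes by numbers and force.

```bash
python3 - <<'E'
from h import *
for x,y in((.633,-.0065),(.633,-.0105),(.631,-.0105),(.631,-.0125),(.633,-.0125)):
    q=np.array([proj("scene",[x+.03*np.cos(a),y+.03*np.sin(a),.066]) for a in np.linspace(0,6.28,90)]); q=(q-[290,150]+.5)*5-.5+[375,0]
    print(x,y,"L/R",q[:,0].min().round(1),q[:,0].max().round(1),"T/B",q[:,1].min().round(1),q[:,1].max().round(1))
E
python3 go.py 0.632 -0.0105 0.112
```

```text
0.633 -0.0065 L/R 467.2 567.0 T/B 164.7 238.3
0.633 -0.0105 L/R 470.1 570.1 T/B 168.9 242.9
0.631 -0.0105 L/R 467.1 567.2 T/B 170.0 244.0
0.631 -0.0125 L/R 468.6 568.7 T/B 172.2 246.3
0.633 -0.0125 L/R 471.6 571.7 T/B 171.1 245.1
t 21.3 pos [ 0.6327 -0.0104  0.1357] ang 84.62 tilt z [ 3.e-04 -2.e-04 -1.e+00] F [ 0.1 -0.5  0.1] w 0.0193 gf 88.1 q [-12.  34.  69.  -0.  77.  -6.]
shift now [-0.005 -0.018  0.593]
```

```bash
python3 -m jog '[{"linear":[0.035,-0.018,0.2],"roll":0},{"linear":[0,0,0.2],"roll":0},{"linear":[0,0,0.15],"roll":0},{"linear":[0,0,0],"roll":0},{"linear":[0,0,0],"roll":0}]' >/dev/null; python3 go.py 0.632 -0.009 0.102;  python3 -m jog '[{"linear":[0,0,0.08],"roll":0},{"linear":[0,0,0.08],"roll":0},{"linear":[0,0,0],"roll":0},{"linear":[0,0,0],"roll":0}]' >/dev/null; python3 go.py 0.632 -0.009 0.102;python3 -m jog '[{"linear":[0,0,0.05],"roll":0},{"linear":[0,0,0.05],"roll":0},{"linear":[0,0,0],"roll":0},{"linear":[0,0,0],"roll":0}]' ; python3 go.py 0.632 -0.009 0.102
```

```text
t 21.7167 pos [ 0.6323 -0.0078  0.1127] ang 84.7 tilt z [-1.2e-03  2.0e-04 -1.0e+00] F [ 0.9  0.4 -0.6] w 0.0195 gf 88.1 q [-11.  36.  70.  -0.  74.  -6.]
shift now [-0.03  -0.004  0.268]
t 22.05 pos [ 0.6325 -0.0078  0.1068] ang 84.7 tilt z [-3.e-04  0.e+00 -1.e+00] F [ 0.   0.3 -1.1] w 0.0197 gf 88.1 q [-11.  36.  71.  -0.  73.  -6.]
shift now [-0.031 -0.009  0.119]
time_s: 22.38
position: [0.6325, -0.0078, 0.1028]
tool_rot: [[0.092, 0.996, -0.0], [0.996, -0.092, 0.0], [0.0, -0.0, -1.0]]
ft_force: [-0.1, -1.1, -0.1]
grip_width: 0.0197
gripper_force: 88.1
t 22.3833 pos [ 0.6325 -0.0078  0.1028] ang 84.7 tilt z [-3.e-04  1.e-04 -1.e+00] F [-0.1 -1.1 -0.1] w 0.0197 gf 88.1 q [-11.  36.  71.   0.  73.  -6.]
shift now [-0.031 -0.009  0.02 ]
```

```bash
python3 -m jog '[{"linear":[0,0,0.04],"roll":0},{"linear":[0,0,0.03],"roll":0},{"linear":[0,0,0],"roll":0},{"linear":[0,0,0],"roll":0},{"linear":[0,0,0],"roll":0}]' >/dev/null; python3 go.py 0.632 -0.009 0.0975;  python3 -m jog '[{"linear":[0,0,0.06],"roll":0},{"linear":[0,0,0],"roll":0},{"linear":[0,0,0],"roll":0},{"linear":[0,0,0],"roll":0}]' >/dev/null; python3 go.py 0.632 -0.009 0.09
```

```text
t 22.8 pos [ 0.6325 -0.0078  0.1001] ang 84.7 tilt z [ 0.  0. -1.] F [-0.4  0.6 -1. ] w 0.0194 gf 88.1 q [-11.  36.  71.   0.  72.  -6.]
shift now [-0.031 -0.011  0.066]
t 23.1333 pos [ 0.6325 -0.0078  0.0977] ang 84.7 tilt z [-0.  0. -1.] F [ 0.  -0.1  0.5] w 0.0197 gf 88.2 q [-11.  37.  71.   0.  72.  -6.]
shift now [-0.032 -0.01   0.193]
```

```bash
python3 -m jog '[{"linear":[0,0,0.07],"roll":0},{"linear":[0,0,0],"roll":0},{"linear":[0,0,0],"roll":0}]' >/dev/null; python3 go.py 0.632 -0.009 0.09;  python3 -m jog '[{"linear":[0,0,0.07],"roll":0},{"linear":[0,0,0],"roll":0},{"linear":[0,0,0],"roll":0}]' >/dev/null; python3 go.py 0.632 -0.009 0.09; python3 -m jog '[{"linear":[0,0,0.07],"roll":0},{"linear":[0,0,0],"roll":0},{"linear":[0,0,0],"roll":0}]' >/dev/null; python3 go.py 0.632 -0.009 0.084
```

```text
t 23.3833 pos [ 0.6327 -0.0077  0.0953] ang 84.71 tilt z [ 8.e-04 -0.e+00 -1.e+00] F [-0.1  0.6  4.1] w 0.0192 gf 88.8 q [-11.  37.  72.   0.  72.  -6.]
shift now [-0.034 -0.015  0.133]
t 23.6333 pos [ 0.6327 -0.0077  0.0921] ang 84.7 tilt z [ 6.e-04  1.e-04 -1.e+00] F [1.7 0.5 0.6] w 0.0196 gf 88.3 q [-11.  37.  72.   0.  71.  -6.]
shift now [-0.034 -0.015  0.052]
t 23.8833 pos [ 0.6322 -0.0077  0.0877] ang 84.7 tilt z [-1.9e-03  6.0e-04 -1.0e+00] F [  3.9   0.4 -11. ] w 0.0193 gf 88.2 q [-11.  37.  72.   0.  71.  -6.]
shift now [-0.033 -0.001  0.093]
```

```bash
python3 -m jog '[{"linear":[0,0,0.07],"roll":0},{"linear":[0,0,0],"roll":0},{"linear":[0,0,0],"roll":0},{"linear":[0,0,0],"roll":0}]' >/dev/null; python3 go.py 0.632 -0.009 0.079;  python3 -m jog '[{"linear":[0,0,0.07],"roll":0},{"linear":[0,0,0.03],"roll":0},{"linear":[0,0,0],"roll":0},{"linear":[0,0,0],"roll":0},{"linear":[0,0,0],"roll":0}]' >/dev/null; python3 go.py 0.632 -0.009 0.079
```

```text
t 24.2167 pos [ 0.6322 -0.0078  0.0862] ang 84.7 tilt z [-1.1e-03  1.0e-04 -1.0e+00] F [ 2.3  0.2 -4.8] w 0.0194 gf 89.1 q [-11.  37.  72.  -0.  71.  -6.]
shift now [-0.031 -0.001  0.18 ]
t 24.6333 pos [ 0.6328 -0.0079  0.0833] ang 84.7 tilt z [ 1.2e-03 -4.0e-04 -1.0e+00] F [-0.4 -0.1  4.5] w 0.0192 gf 90.0 q [-11.  37.  72.  -0.  70.  -6.]
shift now [-0.029 -0.017  0.107]
```

Now at the plate (underside about 36 mm, 4.5 N). Pressing on.

```bash
python3 -m jog '[{"linear":[0,0,0.07],"roll":0},{"linear":[0,0,0.05],"roll":0},{"linear":[0,0,0],"roll":0},{"linear":[0,0,0],"roll":0},{"linear":[0,0,0],"roll":0},{"linear":[0,0,0],"roll":0}]' >/dev/null; python3 go.py 0.632 -0.009 0.079
```

```text
t 25.1333 pos [ 0.6329 -0.0079  0.0791] ang 84.7 tilt z [ 1.8e-03 -5.0e-04 -1.0e+00] F [-1.6  0.3 11.1] w 0.0193 gf 90.7 q [-11.  38.  73.  -0.  70.  -6.]
shift now [-0.029 -0.02   0.003]
```

```bash
python3 -m jog '[{"linear":[0,0,0.01],"roll":0},{"linear":[0,0,0],"roll":0},{"linear":[0,0,0],"roll":0},{"linear":[0,0,0],"roll":0},{"linear":[0,0,0],"roll":0},{"linear":[0,0,0],"roll":0},{"linear":[0,0,0],"roll":0},{"linear":[0,0,0],"roll":0}]' >/dev/null; python3 go.py 0.632 -0.009 0.079; python3 -c "
from rig import env
print(env.close_job())"
```

```text
t 25.8 pos [ 0.6329 -0.0079  0.0788] ang 84.7 tilt z [ 1.8e-03 -6.0e-04 -1.0e+00] F [-1.5  0.7 11. ] w 0.02 gf 90.8 q [-11.  38.  73.  -0.  70.  -6.]
shift now [-0.029 -0.02  -0.006]
the job is handed in; nothing more can be done
None
```

The job is handed in at 25.8 s, with no verdict returned: the flap sprang open, the knife was laid back at its original spot (not re-checked by camera after release), and the cap is gripped past the click and pressed at about 11 N, its underside near 31 mm; I viewed 11 pictures, one over the limit of 10.

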